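Snap in the fixture pin and proof-tug it

TASK

Take the orange-headed snap pin out of its wooden stand and push it fully home in the snap socket of the drilling fixture, so that it clicks in with its collar down on the socket. Then prove that it is retained: take up its free play and tug it straight up with about 12 N (never more than 16 N) for about a second, ease off and let go, leaving the pin seated. Do not disturb the polishing bar and the wax tin between stand and fixture, nor the pliers behind them.

Things in the scene. Friction and masses are not known exactly. Their poses are not given: they have to be found in the camera images.
- pin: loose snap pin, 85 g, 80 mm tall, standing nose down. Origin on its axis at the underside of the dark collar (26 mm diameter, 4 mm thick); z points up. Above the collar a round orange ribbed head, 20 mm diameter, 4 to 35 mm above the origin: grip it there. Below it a 12 mm shank, from 25 mm down two sprung barbs (17 mm wide at their flat tops), then a tapered nose, 4 mm wide at the end 45 mm down
- stand: fixed wooden block 70 x 60 x 50 mm; origin: centre of its underside. The pin stands loosely in the upright 19 mm hole in its middle, collar on the block's top; drawn straight up 45 mm it comes free
- fixture: fixed drilling fixture: aluminium plate 160 (x) x 110 (y) x 8 mm; on it a blue socket housing 84 x 84 mm, top 42 mm above the table, centred 35 mm along the plate's own +x, and two low brass rests at the other end; origin: centre of the plate's underside
- socket_mouth (a point): centre of the chamfered 13.2 mm upright bore in the top face of the 50 x 50 mm steel snap socket that stands 16 mm out of the blue housing; 58 mm above the table at rest; z points up. A seated pin has its origin here, collar on the face. The bore squeezes the barbs (some 5 to 20 N to push through), which spring out below it in the last 8 mm or less; a pin not snapped in pulls out again
- polish_bar: loose bystander: brown block of polishing compound, 36 x 88 x 24 mm; origin at the centre of its underside; leave it alone
- wax_tin: loose bystander: flat round green tin, 78 mm in diameter, 23 mm high; origin at the centre of its underside; leave it alone
- pliers: loose bystander: red-handled pliers lying flat, 165 x 48 x 13 mm; origin at the centre of the underside; leave them alone
- socket: the steel snap socket itself; origin on the hole's axis, 50 mm below the mouth. It floats in the housing on a stiff spring that holds it down: under a tug, after 1 to 10 mm of free play of the snapped pin (the socket is worn; the play differs each time) it rises only 1 to 2 mm, steeply with force, so judge the tug by the force felt, not by measured heights. Pressing down does no harm
Mind the look-alikes: they are no part of the job. What is shaped like the pin but blue is not meant. Several things have the shape of the stand; the one meant has the colours described above.

How it is judged (in metres and radians):
On the way, in this order (a step that is already met when the one before it is completed fails the run):
1. the pin is snapped fully home in the socket (z of pin in the frame of socket_mouth below 0.002 m and horizontal distance between pin and socket_mouth below 0.003 m), for 0.2 s.
2. the seated pin is tugged up with about 8.5 to 16.5 N (the socket floats up 0.75 to 2.1 mm) for half a second, and stays in (height (world z) of socket_mouth between 0.05875 and 0.0601 m and z of pin in the frame of socket_mouth below 0.012 m and horizontal distance between pin and socket_mouth below 0.003 m), for 0.5 s.
At the end, for the whole second after the job is handed in: The pin stands upright (within 0.1 rad) in the socket, its collar within 4 mm of the socket's face and its axis within 3 mm of the hole's; the socket has sunk back (no tug left on it), everything at rest and let go (z of pin in the frame of socket_mouth below 0.004 m and horizontal distance between pin and socket_mouth below 0.003 m and angle between pin's own z axis and vertical below 0.1 rad and height (world z) of socket_mouth below 0.0584 m and linear speed of pin below 0.02 m/s); the robot touches nothing.
It fails at once if the socket is pulled up with more than about 19.5 N (it has floated up by more than 2.6 mm) (height (world z) of socket_mouth above 0.0606 m).
It fails at once if the polishing bar is shifted by more than 20 mm (distance of polish_bar from where it was at the start of the episode above 0.02 m).
It fails at once if the wax tin is shifted by more than 20 mm (distance of wax_tin from where it was at the start of the episode above 0.02 m).
It fails at once if the pliers are shifted by more than 20 mm (distance of pliers from where it was at the start of the episode above 0.02 m).
It also fails if it takes over 62 s, if anything falls off the work surface, if the arm or the gripper's body presses on something with over 40 N, if the wrist force passes 120 N, or if a joint passes its speed limit or range.

ROBOT

A 6-joint arm with a two-finger parallel gripper is mounted at the origin on a cart in front of the work surface, level with it; the furniture and walls round the work are solid. World frame = base frame: x ahead of the robot, y to its left, z up, the work surface at z = 0. Lengths are in mm, angles in rad, forces in N, time in s.
With the tool pointing down it reaches from about 275 to 1000 mm from the base axis. Payload 8.4 kg.
Tool frame: the origin (TCP) lies midway between the tips of the shut fingers; the grasp point (between the pads) lies 19 mm behind it; y points along the fingers, z is the direction in which the jaws open and shut, and the axes are right-handed (so a half turn about y gives the same grasp; the last joint's range is limited). The gripper opens to 85 mm and grips with 20 to 120 N. Pads are 22 mm wide; open, the fingers measure 114 mm over their backs; the gripper's body (76 mm by 85 mm) begins 54 mm behind the grasp point. The pads swing forward as they close: fully open they stand 13 mm farther back than shut.
Start: joints at [1.276, 0.353, 1.633, -0, 1.155, -0.002], TCP at [180.395, 598.403, 231.281] pointing down, gripper open.
Joint ranges: [-2.63, 2.63], [-0.92, 2.1], [0.06, 2.66], [-1.3, 4.44], [0, 2.69], [-3.02, 3.02]. Speed limits (rad/s): [2.22, 2.22, 2.79, 3.14, 3.14, 3.14].

INTERFACE

Orientations are given as [roll, pitch, yaw] about the fixed x, y, z axes, in that order (R = Rz(yaw) Ry(pitch) Rx(roll)).
In Python, from rig import r gives the robot as it stands. The module is installed in compiled form; this text tells all that it offers.
- The arm moves only by the tool apply_moves, never from a script. Its argument "plan" is text: rows parted by semicolons, each of 7 numbers parted by spaces: the shift along the tool's x, y, z in cm, then the turn, a rotation vector about the tool's x, y, z in degrees, then the closure, from 0 (fully open) to 1 (shut). A call has 1 to 20 rows; each row shifts and turns the pose as measured when the row begins, along the tool's axes as they then stand; what a row does not reach is not made up. A row lasts 1/10 s, in which the tool goes at most 50 mm and 8.59 degrees, less where a joint would pass 70% of its speed; a pose out of reach is approached as far as the arm can. A call is refused whole if a number of a shift passes 5 or a number of a turn 8.59, either way. A call with a gripper value outside its range is refused whole. The fingers move at their own pace and stop on an object; "squeeze" is the grip in N (left out, the last holds). Time passes only in rows, so rows that do not move let the fingers close. It gives the time, the measured TCP pose, the force and the opening at its end, in the units of the state.
- r.sense(): the state, without advancing time (a new reading comes with each control period).
- r.grab_frame(name): name is "scene" or "side" or "wrist"; returns the picture (420x560x3 uint8, blue, green, red); there is no depth.
- r.get_calibration(name): a dict with "vertical_fov" (degrees; the focal length in pixels is half the picture's height over the tangent of half this angle, whatever the lens; pixels are square), "cx", "cy" (the principal point, pixels), "R" (3x3) and "t" (3): a world point X has camera coordinates R X + t; the wrist camera has in their place "hand_eye" (4x4, takes a point from camera to tool coordinates, whose origin is the TCP and whose axes are the tool frame's). Camera axes: x right, y down, z forward; pixel columns grow to the right and rows downward; lengths in mm; the calibration is good to about 2 mm. A picture is of the moment at which its call begins: read the wrist's pose just before it. get_calibration takes no time and is no camera call.
- r.sign_off(): hands the job in, once; it reports no verdict.
The state is a dict: "clock": time; "qpos": joint angles; "qvel": joint speeds; "joint_efforts": joint torques, N m; "eef_pos": TCP position; "tcp_rot": TCP orientation; "contact_force": force on the tool from outside, world axes, zero at the start; "wrist_torque": the same for the moment, N m; "opening": opening from 0.0 (shut) to 1.0 (fully open).
Only numpy, scipy, OpenCV 4.12 (cv2) and the standard library are available. Lean on these libraries where they do the work, as an engineer would, in place of code of your own. Each camera call takes 0.05 s, during which the arm holds its last target. There are 200 camera calls.

## Working session

There is one attempt and no reset: what is moved stays moved. The work goes in short steps, Python scripts to look and compute and a tool call to move; the robot and the scene stay as the last step left them, time stands still between calls to the robot, and variables do not carry over. Pictures are saved under pics/ and viewed, about 8 in all and at most 12, crops included, and the job is handed in when it is done.

Besides the shell and the picture viewer there is one more tool, called as name(argument=value, ...) on one line, values as JSON. apply_moves: Moves the arm, as the interface text tells. Its arguments: {"type":"object","properties":{"plan":{"type":"string"},"squeeze":{"type":"number"}},"required":["plan"]}

```bash
mkdir -p pics
cat > h.py <<'E'
import numpy as np, cv2
from rig import r
from scipy.spatial.transform import Rotation as Ro
def save(img,n): cv2.imwrite('pics/'+n+'.png',img)
def cam(name,s=None):
    c=r.get_calibration(name); f=210/np.tan(np.radians(c['vertical_fov'])/2)
    if 'R' in c: R=np.array(c['R']);t=np.array(c['t']).ravel();Rw=R.T;C=-R.T@t
    else:
        H=np.array(c['hand_eye']);T=Ro.from_euler('xyz',s['tcp_rot']).as_matrix()
        Rw=T@H[:3,:3];C=T@H[:3,3]+np.array(s['eef_pos'])
    return f,c['cx'],c['cy'],Rw,C
def ray(c,u,v):
    f,cx,cy,Rw,C=c; d=Rw@np.array([(u-cx)/f,(v-cy)/f,1]);return C,d/np.linalg.norm(d)
def onz(c,u,v,z):
    C,d=ray(c,u,v);return C+d*(z-C[2])/d[2]
def proj(c,X):
    f,cx,cy,Rw,C=c;p=Rw.T@(np.array(X)-C);return cx+f*p[0]/p[2],cy+f*p[1]/p[2]
E
python3 - <<'E'
from h import *
print(r.sense())
a=r.grab_frame('scene');b=r.grab_frame('side')
save(a,'sc0');save(b,'si0')
for n in('scene','side','wrist'):print(n,r.get_calibration(n))
E
```

```text
{'clock': 0.0, 'qpos': array([ 1.27559590e+00,  3.53659247e-01,  1.63417972e+00, -5.13477862e-06,
        1.15518246e+00, -2.42197923e-03]), 'qvel': array([ 3.68173365e-05,  9.14080294e-04,  7.45181894e-04,  1.16276203e-03,
        7.80715358e-04, -2.08683403e-04]), 'joint_efforts': array([-9.79115539e-04, -6.05280590e+01, -3.42049456e+01, -1.69276143e-05,
        9.43140651e-03, -5.24092616e-05]), 'eef_pos': array([180.2532555 , 597.92258804, 230.53524178]), 'tcp_rot': array([-1.57222511e+00, -1.23421542e-06, -2.92776372e-01]), 'contact_force': array([ 0.35964375,  0.02268164, -0.66864234]), 'wrist_torque': array([-0.01113459, -0.00649884, -0.01955171]), 'opening': 1.0024561075584446}
scene {'vertical_fov': 50.39757178215729, 'cx': 278.3078637814862, 'cy': 220.43079766389758, 'R': array([[-0.61443357, -0.78864728, -0.02251351],
       [-0.3781587 ,  0.31942679, -0.8688858 ],
       [ 0.69243584, -0.52535892, -0.49450037]]), 't': array([329.07131244, 273.93849626, 574.36706881])}
side {'vertical_fov': 51.03768567579576, 'cx': 279.9116352689105, 'cy': 204.27063853863362, 'R': array([[ 0.9449768 , -0.32634888, -0.02269909],
       [-0.2071854 , -0.54334085, -0.81354467],
       [ 0.25316605,  0.77348376, -0.58105922]]), 't': array([-530.73441544,  180.43254204,  886.73558487])}
wrist {'vertical_fov': 68.08728707700149, 'cx': 275.0358106007246, 'cy': 207.3365388129887, 'hand_eye': array([[-8.78868659e-04,  9.52651049e-01,  3.04064477e-01,
        -7.81143074e+01],
       [ 2.41565458e-04, -3.04064383e-01,  9.52651454e-01,
        -1.41764593e+02],
       [ 9.99999585e-01,  9.10706981e-04,  3.71050694e-05,
         7.17667886e-01],
       [ 0.00000000e+00,  0.00000000e+00,  0.00000000e+00,
         1.00000000e+00]])}
```

View pics/sc0.png

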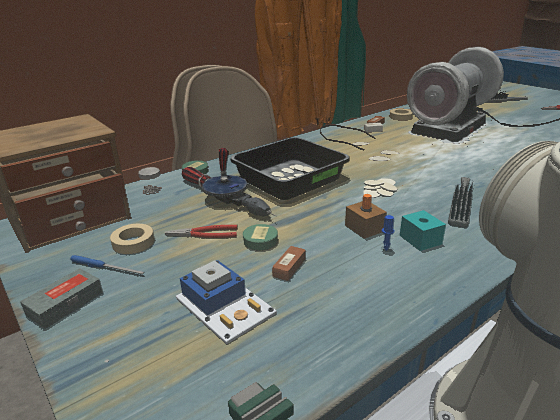

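View pics/si0.png

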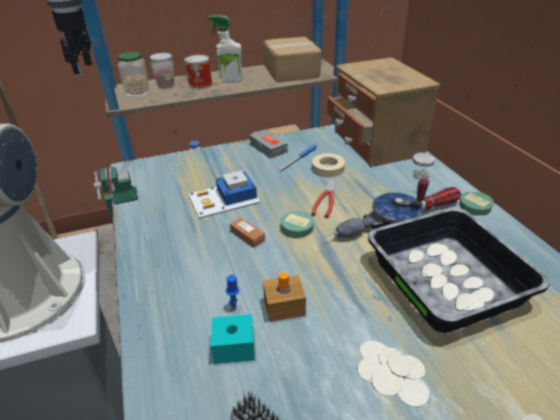

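The scene view shows the orange pin at about (367,203) in the brown stand, with the socket mouth at (210,272). In the side view the pin is at (284,282) and the socket at (236,180). The blue pin stands beside the teal block, and the bar and tin lie between stand and fixture.

```bash
cat >> h.py <<'E'
def tri(c1,p1,c2,p2):
    A,d=ray(c1,*p1);B,e=ray(c2,*p2)
    s=np.linalg.lstsq(np.c_[d,-e],B-A,rcond=None)[0]
    P,Q=A+s[0]*d,B+s[1]*e
    return (P+Q)/2,np.linalg.norm(P-Q)
def blob(img,lo,hi,box):
    x0,y0,x1,y1=box;m=cv2.inRange(cv2.cvtColor(img[y0:y1,x0:x1],cv2.COLOR_BGR2HSV),lo,hi)
    n,l,st,ce=cv2.connectedComponentsWithStats(m)
    return [(st[i,4],st[i,:4]+[x0,y0,0,0],ce[i]+[x0,y0]) for i in np.argsort(-st[1:,4])[:3]+1]
E
python3 - <<'E'
from h import *
a=cv2.imread('pics/sc0.png');b=cv2.imread('pics/si0.png');s=r.sense()
c1,c2=cam('scene'),cam('side')
A=blob(a,(5,190,150),(16,255,255),(350,185,385,215));B=blob(b,(5,190,150),(16,255,255),(265,268,305,300))
print(A,B)
print('rough pin',tri(c1,(367,201),c2,(284,281)))
print('mouth',tri(c1,(210,272),c2,(236,179)),onz(c1,210,272,58),onz(c2,236,179,58))
print('bar',onz(c1,289,262,24),onz(c2,247,231,24),'tin',onz(c1,261,234,23),onz(c2,297,222,23),'pliers',onz(c1,205,232,10),onz(c2,323,202,10))
print('blue',onz(c1,387,217,60),onz(c2,232,280,80))
k=np.vstack([cv2.resize(a[180:260,340:440],(800,640))[:, :],])
k1=cv2.resize(a[250:345,170:285],None,fx=5,fy=5,interpolation=cv2.INTER_CUBIC);k2=cv2.resize(b[160:220,180:270],None,fx=5,fy=5,interpolation=cv2.INTER_CUBIC)
E
```

```text
[(np.int32(6), array([364, 194,   6,   2]), array([366.5       , 194.33333333]))] [(np.int32(7), array([279, 278,   7,   2]), array([282.        , 278.71428571])), (np.int32(3), array([287, 277,   2,   2]), array([287.66666667, 277.66666667]))]
rough pin (array([ 494.37249127, -220.16574502,   70.06593855]), np.float64(2.3738098051852154))
mouth (array([505.88398987, 177.78432967,  53.41239623]), np.float64(0.03926202650891747)) [500.15256581 180.63418759  58.        ] [504.39422382 170.53855317  58.        ]
bar [471.90566475  22.25577286  24.        ] [4.83543301e+02 4.29386690e-01 2.40000000e+01] tin [594.42140648   1.38033243  23.        ] [601.56200421  -7.39977528  23.        ] pliers [700.98547129  81.6031557   10.        ] [697.69366954  61.56306895  10.        ]
blue [ 427.3920452  -211.31266428   60.        ] [ 405.30040221 -193.55181702   80.        ]
```

apply_moves(plan="0 0 0 0 -8.4 0 0; 0 0 0 0 -8.4 0 0; 1.75 0 -4.5 0 0 0 0; 1.75 0 -4.5 0 0 0 0; 1.75 0 -4.5 0 0 0 0; 1.75 0 -4.5 0 0 0 0; 1.75 0 -4.5 0 0 0 0; 1.75 0 -4.5 0 0 0 0; 1.75 0 -4.5 0 0 0 0; 1.75 0 -4.5 0 0 0 0; 1.75 0 -4.5 0 0 0 0; 1.75 0 -4.5 0 0 0 0; 1.75 0 -4.5 0 0 0 0; 1.75 0 -4.5 0 0 0 0; 1.75 0 -4.5 0 0 0 0; 1.75 0 -4.5 0 0 0 0; 1.75 0 -4.5 0 0 0 0; 1.75 0 -4.5 0 0 0 0; 1.75 0 -4.5 0 0 0 0; 0 0 0 0 0 0 0", squeeze=50)

```text
clock: 2.1
eef_pos: [494.8, -191.6, 228.7]
tcp_rot: [-1.575, -0.002, 0.018]
contact_force: [-0.1, 0.8, 0.3]
opening: 1.004
```

Run:
```python
from h import *
s=r.sense();w=r.grab_frame('wrist');save(w,'w1');c=cam('wrist',s)
print(s['eef_pos'],s['tcp_rot'],proj(c,(494,-220,85)))
```

```text
[ 494.77191067 -191.63138207  228.70826824] [-1.57500901 -0.00234354  0.01760851] (np.float64(245.02060013661023), np.float64(192.4105271107686))
```

View pics/w1.png

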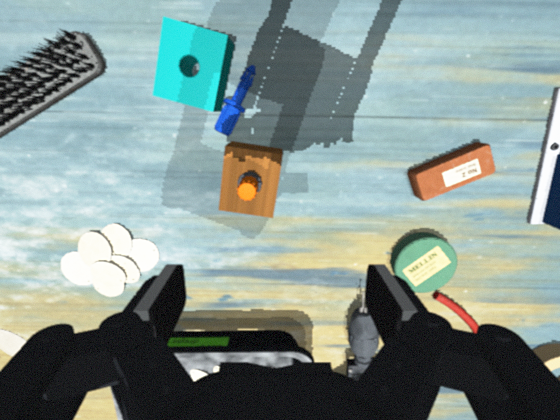

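The wrist view shows the pin's orange head top at about (247,190). The wooden stand is upright around it, and the blue pin is lying clear of it.

Run:
```python
from h import *
s=r.sense();w=cv2.imread('pics/w1.png');c=cam('wrist',s)
for B in blob(w,(6,200,180),(20,255,255),(225,165,270,215))[:2]:
    print(B, onz(c,*B[2],85))
B=cv2.minAreaRect(np.argwhere(cv2.inRange(cv2.cvtColor(w[135:225,210:290],cv2.COLOR_BGR2HSV),(8,120,80),(16,220,190)))[:,::-1].astype(np.float32)+np.float32([210,135]))
print(B,onz(c,*B[0],50)); print('bluehead',onz(c,228,122,10),'tin',onz(c,423,260,23),'bar',onz(c,452,172,24))
```

```text
(np.int32(196), array([238, 182,  18,  18]), array([246.30102041, 191.51530612])) [ 491.34029776 -216.38264575   85.        ]
(np.int32(1), array([247, 187,   1,   1]), array([247., 187.])) [ 486.92677654 -215.68060874   85.        ]
((249.2300262451172, 180.8900146484375), (56.42711639404297, 64.20529174804688), 8.130102157592773) [ 489.04504052 -216.45927015   50.        ]
bluehead [ 431.36879107 -243.08109634   10.        ] tin [591.22061135  -4.38498204  23.        ] bar [480.43498906   9.73525538  24.        ]
```

apply_moves(plan="-0.35 1 -2.5 0.24 1 0.1 0; 0 3 0 0 0 0 0; 0 3 0 0 0 0 0; 0 2 0 0 0 0 0; 0 0 0 0 0 0 0; 0 0 0 0 0 0 0")

```text
clock: 2.75
eef_pos: [487.9, -210.7, 135.6]
tcp_rot: [-1.566, 0.004, 0.001]
contact_force: [-0.1, -0.0, 0.3]
opening: 1.003
```

Run:
```python
from h import *
s=r.sense();w=r.grab_frame('wrist');save(w,'w2');c=cam('wrist',s)
print(s['eef_pos'],s['tcp_rot'],s['contact_force'],proj(c,(491.3,-216.4,85)))
for B in blob(w,(4,190,150),(20,255,255),(215,165,335,300))[:2]: print(B, onz(c,*B[2],85))
```

```text
[ 487.91588201 -210.71004852  135.59067467] [-1.56641306e+00  3.70220261e-03  5.31223582e-04] [-0.14211785 -0.01098747  0.2857956 ] (np.float64(265.01866328357596), np.float64(235.93883268104696))
(np.int32(447), array([248, 226,  28,  24]), array([260.6689038 , 238.35794183])) [ 493.05104514 -219.33173718   85.        ]
(np.int32(1), array([263, 228,   1,   1]), array([263., 228.])) [ 485.61141156 -217.69223074   85.        ]
```

apply_moves(plan="0.45 1.5 -0.8 -0.2 0 0 0; 0 2 0 0 0 0 0; 0 2 0 0 0 0 0; 0 1.5 0 0 0 0 0; 0 0.6 0 0 0 0 0; 0 0 0 0 0 0 0")

```text
clock: 3.4
eef_pos: [498.0, -221.7, 60.1]
tcp_rot: [-1.576, -0.007, 0.002]
contact_force: [-0.1, 0.5, -1.0]
opening: 0.996
```

Run:
```python
from h import *
s=r.sense();w=r.grab_frame('wrist');save(w,'w3');c=cam('wrist',s)
print(s['eef_pos'],s['tcp_rot'],s['contact_force'],proj(c,(492.5,-218.5,85)))
```

```text
[ 498.04060361 -221.67711229   60.09006765] [-1.57563005 -0.00684386  0.00236535] [-0.10081073  0.48198302 -0.99380948] (np.float64(280.30075266682167), np.float64(285.66110301080414))
```

View pics/w3.png

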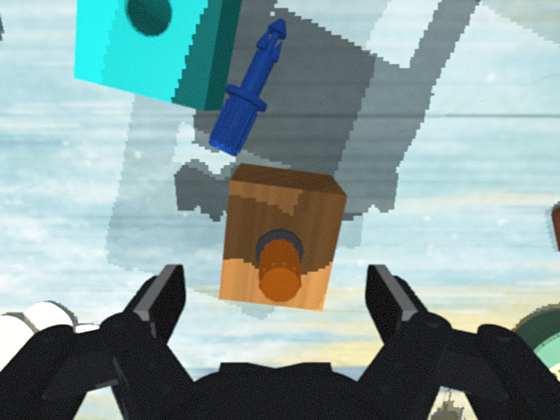

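The head top is at (281,287), between the fingers, and agrees with (492.5,-218.4). The tool is 5 mm too far in x, so I'll correct that and close.

apply_moves(plan="-0.5 0.1 0.3 0.2 0.3 0.1 0; 0 0 0 0 0 0 0; 0 0 0 0 0 0 0")

```text
clock: 3.75
eef_pos: [494.1, -219.2, 61.3]
tcp_rot: [-1.573, -0.008, -0.003]
contact_force: [-0.6, 0.1, 0.2]
opening: 1.0
```

apply_moves(plan="-0.15 0.2 0.07 0.1 -0.1 0.4 0; 0 0 0 0 0 0 0; 0 0 0 0 0 0 0.4; 0 0 0 0 0 0 0.8; 0 0 0 0 0 0 1; 0 0 0 0 0 0 1; 0 0 0 0 0 0 1; 0 0 0 0 0 0 1; 0 0 0 0 0 0 1; 0 0 0 0 0 0 1", squeeze=50)

```text
clock: 4.75
eef_pos: [493.3, -218.8, 60.4]
tcp_rot: [-1.572, -0.003, -0.001]
contact_force: [0.1, 0.6, 0.2]
opening: 0.191
```

apply_moves(plan="0 -1 0 0 0 0 1; 0 -2 0 0 0 0 1; 0 -2 0 0 0 0 1; 0 -2 0 0 0 0 1; 0 -2 0 0 0 0 1; 0 -1 0 0 0 0 1; 0 0 0 0 0 0 1; 0 0 0 0 0 0 1")

```text
clock: 5.55
eef_pos: [492.5, -218.3, 166.3]
tcp_rot: [-1.572, -0.002, -0.001]
contact_force: [-0.2, 0.2, -1.3]
opening: 0.19
```

Run:
```python
from h import *
s=r.sense();w=r.grab_frame('wrist');b=r.grab_frame('side');save(w,'w4');save(b,'s4')
p=proj(cam('side'),s['eef_pos']);print(s['eef_pos'],s['tcp_rot'],s['contact_force'],p)
u,v=map(int,p);k=cv2.resize(b[v-60:v+60,u-60:u+60],(400,400),interpolation=cv2.INTER_CUBIC)
save(np.hstack([k,cv2.resize(w[200:420,170:390],(400,400))]),'v4')
```

```text
[ 492.50110744 -218.32915243  166.27944834] [-1.57219355e+00 -2.47572459e-03 -1.39797867e-03] [-0.24877559  0.20198136 -1.29868164] (np.float64(281.17649839608913), np.float64(240.68392777618573))
```

View pics/v4.png

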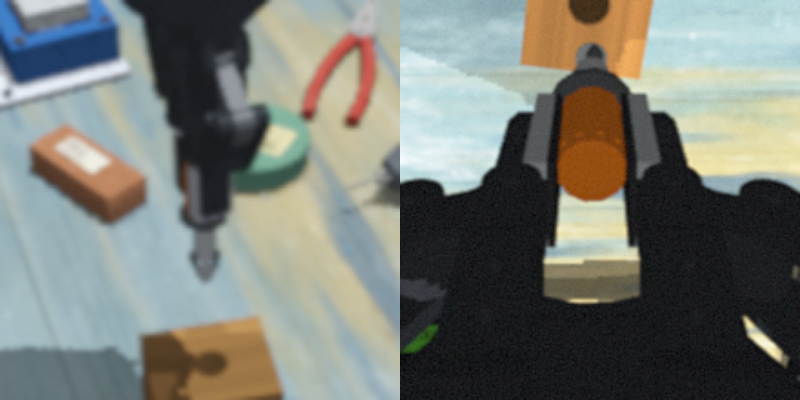

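The pin is held straight between the pads and its nose is clear of the stand. Next I'll carry it to a spot beside the socket.

apply_moves(plan="0 0 2 0 0 0 1; 0 0 4 0 0 0 1; 0 0 4 0 0 0 1; 0 0 4 0 0 0 1; 0 0 4 0 0 0 1; 0 0 4 0 0 0 1; 0 0 4 0 0 0 1; 0 0 4 0 0 0 1; 0 0 2.5 0 0 0 1; 0 0 1 0 0 0 1; 0 0 0 0 0 0 1; 0 0 0 0 0 0 1; 0 0 0 0 0 0 1")

```text
clock: 6.95
eef_pos: [487.3, 126.6, 154.2]
tcp_rot: [-1.574, 0.015, -0.004]
contact_force: [-0.3, -0.3, -0.8]
opening: 0.191
```

Run:
```python
from h import *
s=r.sense();w=r.grab_frame('wrist');save(w,'w5');c=cam('wrist',s)
print(s['eef_pos'],s['tcp_rot'],s['contact_force'],proj(c,(503,176,58)))
```

```text
[487.27970814 126.59600821 154.16383097] [-1.57352788  0.01529799 -0.00434725] [-0.3390176  -0.25595684 -0.77587022] (np.float64(334.6604956744969), np.float64(229.51285404191336))
```

View pics/w5.png

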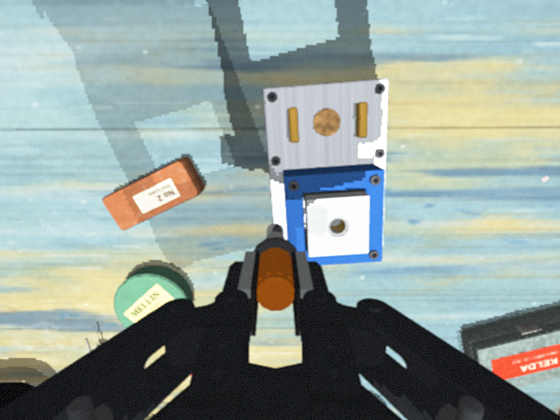

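The mouth is at about (339,226), on the white-lit socket face. The pin's head top is at about (276,293).

Run:
```python
from h import *
s=r.sense();w=cv2.imread('pics/w5.png');c=cam('wrist',s)
g=cv2.cvtColor(w,cv2.COLOR_BGR2GRAY)
m=(g[212:242,325:355]<190).astype(np.uint8);n,l,st,ce=cv2.connectedComponentsWithStats(m)
for i in range(1,n):
    if st[i,4]>20:
        p=ce[i]+[325,212];print(st[i],p,onz(c,*p,58))
hs=cv2.cvtColor(w,cv2.COLOR_BGR2HSV)
# face corners (white region)
m2=cv2.inRange(hs,(0,0,185),(180,60,255));m2[:, :296]=0;m2[:,376:]=0;m2[:186]=0;m2[262:]=0
R=cv2.minAreaRect(np.argwhere(m2)[:,::-1].astype(np.float32));print('face',R,onz(c,*R[0],58))
T=Ro.from_euler('xyz',s['tcp_rot']).as_matrix()
# pin head top ~27 mm above TCP
print('pin top',onz(c,276,293,s['eef_pos'][2]+26),'noseproj',proj(c,s['eef_pos']+T@np.array([0,53,0])))
```

```text
[  5   7  16  15 192] [337.44270833 225.80729167] [499.76546837 177.93180011  58.        ]
face ((337.4596252441406, 225.8735809326172), (57.815284729003906, 66.79660034179688), 86.3086166381836) [499.82319187 177.94876103  58.        ]
pin top [485.27654108 127.73040358 180.18653863] noseproj (np.float64(273.8642778712803), np.float64(229.60759901040143))
```

apply_moves(plan="0.7 0 2.5 0.15 0.2 -0.8 1; 0.6 0 2.4 0 0 0 1; 0 0 0 0 0 0 1; 0 0 0 0 0 0 1; 0 0 0 0 0 0 1")

```text
clock: 7.5
eef_pos: [501.4, 171.1, 153.9]
tcp_rot: [-1.572, 0.001, -0.015]
contact_force: [1.2, 0.2, -1.1]
opening: 0.187
```

apply_moves(plan="0 1 0.6 0 -0.5 0 1; 0 1.2 0 0 0 0 1; 0 1 0 0 0 0 1; 0 0 0 0 0 0 1; 0 0 0 0 0 0 1")

```text
clock: 8.0
eef_pos: [500.4, 175.0, 118.0]
tcp_rot: [-1.573, 0.004, -0.008]
contact_force: [-0.1, 0.3, -1.3]
opening: 0.189
```

Run:
```python
from h import *
s=r.sense();a=r.grab_frame('scene');b=r.grab_frame('side');save(a,'a6');save(b,'b6')
print(s['eef_pos'],s['tcp_rot'],s['contact_force'])
ks=[]
for n,i in(('scene',a),('side',b)):
    u,v=map(int,proj(cam(n),(500,178,80)));print(n,u,v,proj(cam(n),(500,178,58)));ks.append(cv2.resize(i[v-35:v+35,u-35:u+35],(390,390),interpolation=cv2.INTER_CUBIC))
save(np.hstack(ks),'v6')
```

```text
[500.3757554  175.03989691 118.04755194] [-1.5732048   0.00354642 -0.00798129] [-0.13500923  0.34699841 -1.30305856]
scene 210 261 (np.float64(211.32304903824135), np.float64(271.4793301283659))
side 232 170 (np.float64(233.5894826623499), np.float64(177.86763985141695))
```

View pics/v6.png

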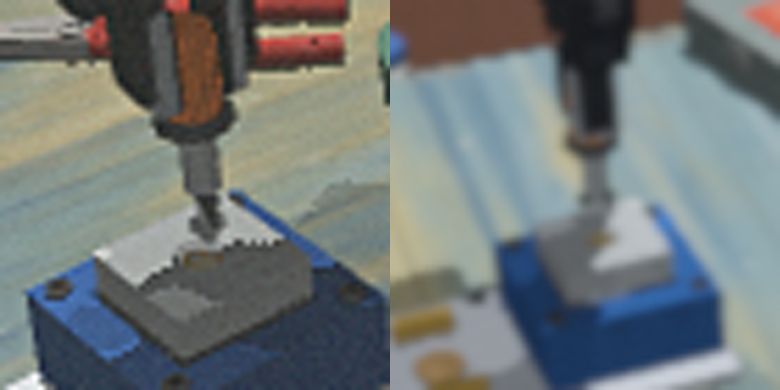

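Run:
```python
from h import *
c,d=cam('scene'),cam('side')
k=390/70
S=lambda x,y:(175+x/k,226+y/k); D=lambda x,y:(197+x/k,135+y/k)
h=tri(c,S(203,259),d,D(210,240));print('hole',h)
for n,a,b in(('nose',S(208,238),D(207,212)),('collar',S(197,128),D(200,143))):print(n,tri(c,a,d,b))
```

```text
hole (array([501.95363013, 177.83507769,  55.76505679]), np.float64(2.535808237946225))
nose (array([500.00139307, 178.04935175,  68.04216343]), np.float64(8.563322456715055))
collar (array([500.70581956, 175.77031581, 106.90640055]), np.float64(4.615068754661032))
```

apply_moves(plan="0.1 0 0.15 0.1 0 -0.2 1; 0 0.5 0 0 0 0 1; 0 0.5 0 0 0 0 1; 0 0.3 0 0 0 0 1; 0 0 0 0 0 0 1", squeeze=70)

```text
clock: 8.6
eef_pos: [502.3, 177.3, 105.4]
tcp_rot: [-1.57, -0.002, -0.008]
contact_force: [-0.7, 1.1, -1.2]
opening: 0.186
```

apply_moves(plan="0 0.5 0 0 0 0 1; 0 0.5 0 0 0 0 1; 0 0 0 0 0 0 1")

```text
clock: 8.9
eef_pos: [501.9, 177.6, 94.7]
tcp_rot: [-1.57, -0.002, -0.008]
contact_force: [-1.7, 1.2, -2.0]
opening: 0.184
```

apply_moves(plan="0 0.5 0 0 0 0 1; 0 0.5 0 0 0 0 1; 0 0.3 0 0 0 0 1")

```text
clock: 9.2
eef_pos: [502.2, 177.8, 81.8]
tcp_rot: [-1.569, -0.002, -0.008]
contact_force: [-3.3, 1.2, 5.7]
opening: 0.182
```

apply_moves(plan="-0.05 0.4 0 0 0 0 1; 0 0.4 0 0 0 0 1; 0 0.3 0 0 0 0 1")

```text
clock: 9.5
eef_pos: [501.9, 177.8, 70.1]
tcp_rot: [-1.569, -0.003, -0.008]
contact_force: [-1.3, 1.4, 0.4]
opening: 0.187
```

apply_moves(plan="0 0.2 0 0 0 0 1; 0 0.15 0 0 0 0 1")

```text
clock: 9.7
eef_pos: [502.1, 177.7, 67.6]
tcp_rot: [-1.57, -0.003, -0.008]
contact_force: [-12.0, -2.9, 40.8]
opening: 0.187
```

apply_moves(plan="0 -0.05 0 0 0 0 1; 0 0 0 0 0 0 1; 0 0 0 0 0 0 1; 0 0 0 0 0 0 1")

```text
clock: 10.1
eef_pos: [501.9, 177.6, 68.3]
tcp_rot: [-1.57, -0.002, -0.008]
contact_force: [-1.9, -0.2, 4.7]
opening: 0.18
```

Run:
```python
from h import *
s=r.sense();a=r.grab_frame('scene');b=r.grab_frame('side');save(a,'a7');save(b,'b7')
print(s['eef_pos'],s['contact_force'],s['opening'])
save(np.hstack([cv2.resize(a[220:290,175:245],(390,390),interpolation=cv2.INTER_CUBIC),cv2.resize(b[130:200,197:267],(390,390),interpolation=cv2.INTER_CUBIC)]),'v7')
```

```text
[501.88929667 177.64455946  68.30199958] [-1.92473537 -0.24659331  4.66886512] 0.180121161009325
```

View pics/v7.png

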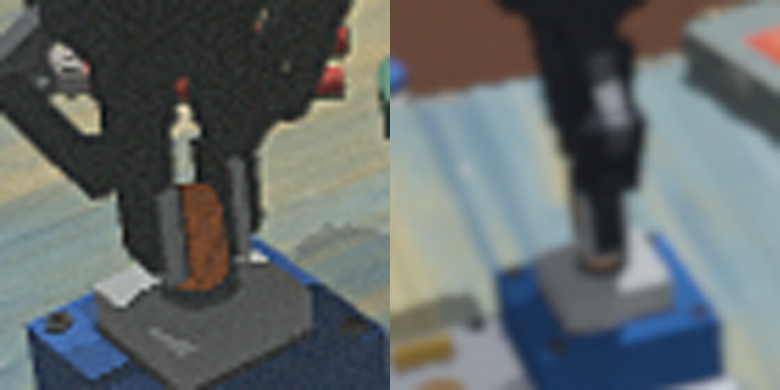

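The collar is flat on the socket face in both views. Now I'll take up the play gently.

apply_moves(plan="0 -0.07 0 0 0 0 1; 0 -0.05 0 0 0 0 1")

```text
clock: 10.4
eef_pos: [501.8, 177.5, 69.1]
tcp_rot: [-1.57, -0.002, -0.008]
contact_force: [-1.3, 0.6, -0.9]
opening: 0.184
```

apply_moves(plan="0 -0.07 0 0 0 0 1; 0 0 0 0 0 0 1")

```text
clock: 10.6
eef_pos: [501.8, 177.5, 69.6]
tcp_rot: [-1.57, -0.002, -0.008]
contact_force: [-1.0, 0.7, 0.3]
opening: 0.187
```

apply_moves(plan="0 -0.08 0 0 0 0 1; 0 0 0 0 0 0 1")

```text
clock: 10.8
eef_pos: [501.8, 177.5, 70.4]
tcp_rot: [-1.57, -0.002, -0.008]
contact_force: [-1.9, 0.2, -0.3]
opening: 0.185
```

apply_moves(plan="0 -0.08 0 0 0 0 1; 0 0 0 0 0 0 1")

```text
clock: 11.0
eef_pos: [501.8, 177.5, 71.3]
tcp_rot: [-1.57, -0.002, -0.008]
contact_force: [-0.4, 0.1, 0.7]
opening: 0.184
```

apply_moves(plan="0 -0.08 0 0 0 0 1; 0 0 0 0 0 0 1")

```text
clock: 11.2
eef_pos: [501.7, 177.5, 72.2]
tcp_rot: [-1.57, -0.002, -0.008]
contact_force: [-0.7, 0.8, -0.8]
opening: 0.184
```

apply_moves(plan="0 -0.08 0 0 0 0 1; 0 0 0 0 0 0 1")

```text
clock: 11.4
eef_pos: [501.7, 177.5, 73.0]
tcp_rot: [-1.57, -0.002, -0.008]
contact_force: [-0.5, 0.9, -1.1]
opening: 0.189
```

apply_moves(plan="0 -0.08 0 0 0 0 1; 0 0 0 0 0 0 1")

```text
clock: 11.6
eef_pos: [501.5, 177.5, 73.3]
tcp_rot: [-1.57, -0.001, -0.008]
contact_force: [1.0, 1.2, -5.7]
opening: 0.184
```

Load is coming on after about 4.7 mm of play, so I'll take smaller steps.

apply_moves(plan="0 -0.05 0 0 0 0 1; 0 0 0 0 0 0 1")

```text
clock: 11.8
eef_pos: [501.5, 177.5, 73.5]
tcp_rot: [-1.57, -0.001, -0.008]
contact_force: [0.3, 1.5, -6.4]
opening: 0.183
```

apply_moves(plan="0 -0.05 0 0 0 0 1; 0 -0.04 0 0 0 0 1")

```text
clock: 12.0
eef_pos: [501.4, 177.4, 74.0]
tcp_rot: [-1.57, -0.001, -0.008]
contact_force: [2.3, 2.3, -10.0]
opening: 0.185
```

apply_moves(plan="0 -0.05 0 0 0 0 1; 0 -0.02 0 0 0 0 1")

```text
clock: 12.2
eef_pos: [501.3, 177.4, 74.4]
tcp_rot: [-1.57, -0.001, -0.008]
contact_force: [1.7, 1.9, -10.6]
opening: 0.181
```

apply_moves(plan="0 -0.04 0 0 0 0 1; 0 -0.03 0 0 0 0 1")

```text
clock: 12.4
eef_pos: [501.2, 177.4, 74.8]
tcp_rot: [-1.57, -0.001, -0.008]
contact_force: [2.3, 2.4, -12.8]
opening: 0.181
```

apply_moves(plan="0 -0.02 0 0 0 0 1; 0 -0.02 0 0 0 0 1; 0 -0.02 0 0 0 0 1")

```text
clock: 12.7
eef_pos: [501.2, 177.4, 75.1]
tcp_rot: [-1.57, -0.001, -0.008]
contact_force: [2.4, 2.0, -13.8]
opening: 0.185
```

apply_moves(plan="0 -0.01 0 0 0 0 1; 0 -0.01 0 0 0 0 1; 0 -0.01 0 0 0 0 1")

```text
clock: 13.0
eef_pos: [501.1, 177.4, 75.2]
tcp_rot: [-1.57, -0.001, -0.008]
contact_force: [2.8, 2.6, -14.9]
opening: 0.185
```

apply_moves(plan="0 0 0 0 0 0 1; 0 0 0 0 0 0 1; 0 0 0 0 0 0 1")

```text
clock: 13.3
eef_pos: [501.1, 177.4, 75.1]
tcp_rot: [-1.57, -0.0, -0.008]
contact_force: [3.4, 2.6, -14.4]
opening: 0.188
```

apply_moves(plan="0 0.03 0 0 0 0 1; 0 0 0 0 0 0 1; 0 0 0 0 0 0 1; 0 0 0 0 0 0 1; 0 0 0 0 0 0 1; 0 0 0 0 0 0 1; 0 0 0 0 0 0 1")

```text
clock: 14.0
eef_pos: [501.2, 177.4, 75.0]
tcp_rot: [-1.57, -0.001, -0.008]
contact_force: [3.3, 3.0, -12.7]
opening: 0.182
```

The tug held at about 12–14 N for over a second. Now I'll ease off and bring the collar back down.

apply_moves(plan="0 0.1 0 0 0 0 1; 0 0.15 0 0 0 0 1; 0 0.15 0 0 0 0 1; 0 0.1 0 0 0 0 1; 0 0 0 0 0 0 1")

```text
clock: 14.5
eef_pos: [501.8, 177.6, 71.7]
tcp_rot: [-1.57, -0.002, -0.008]
contact_force: [-0.5, 0.5, -1.8]
opening: 0.185
```

apply_moves(plan="0 0.12 0 0 0 0 1; 0 0.12 0 0 0 0 1; 0 0.05 0 0 0 0 1; 0 0 0 0 0 0 1")

```text
clock: 14.9
eef_pos: [501.8, 177.6, 69.2]
tcp_rot: [-1.57, -0.002, -0.008]
contact_force: [-1.2, 0.4, -0.2]
opening: 0.181
```

apply_moves(plan="0 0.07 0 0 0 0 1; 0 0.05 0 0 0 0 1; 0 0 0 0 0 0 1")

```text
clock: 15.2
eef_pos: [501.8, 177.6, 68.4]
tcp_rot: [-1.57, -0.002, -0.008]
contact_force: [-1.6, 0.5, 1.8]
opening: 0.183
```

apply_moves(plan="0 0 0 0 0 0 0.7; 0 0 0 0 0 0 0; 0 0 0 0 0 0 0; 0 0 0 0 0 0 0; 0 0 0 0 0 0 0; 0 0 0 0 0 0 0; 0 -1 0 0 0 0 0; 0 -2 0 0 0 0 0; 0 -3 0 0 0 0 0; 0 -3 0 0 0 0 0; 0 -3 0 0 0 0 0; 0 0 0 0 0 0 0; 0 0 0 0 0 0 0")

```text
clock: 16.5
eef_pos: [502.0, 177.2, 196.2]
tcp_rot: [-1.57, -0.004, -0.008]
contact_force: [-0.2, 0.7, -1.8]
opening: 0.999
```

Run:
```python
from h import *
s=r.sense();a=r.grab_frame('scene');b=r.grab_frame('side');save(a,'a8');save(b,'b8')
print(s['eef_pos'],s['contact_force'],s['opening'])
save(np.hstack([cv2.resize(a[190:330,155:295],(390,390),interpolation=cv2.INTER_CUBIC),cv2.resize(b[130:250,197:317],(390,390),interpolation=cv2.INTER_CUBIC)]),'v8')
```

```text
[502.0167966  177.21064133 196.21630126] [-0.20295109  0.70100681 -1.75020434] 0.9994681771925686
```

View pics/v8.png

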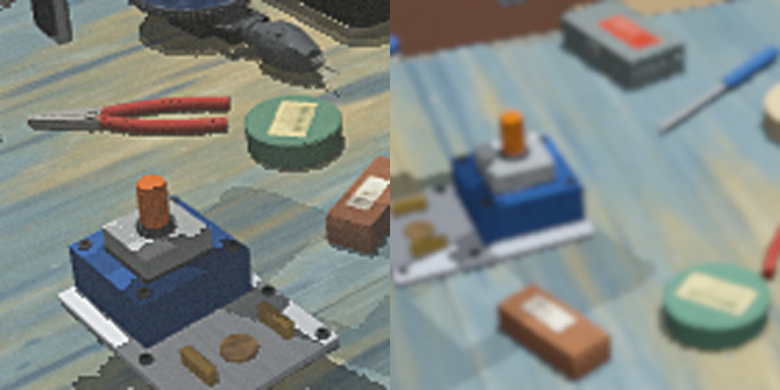

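The pin stands upright with its collar on the socket face. The gripper is open and well clear, and the bar, tin and pliers look undisturbed.

```bash
python3 -c "
from rig import r
print(r.sign_off())"
```

```text
the job is handed in; nothing more can be done
None
```

The orange pin is snapped home in the fixture's socket, passed its tug test and is let go. I handed the job in at about 16.6 s; sign-off gives no verdict.

- **Push home:** The push force rose to about 6 N and then fell away as the barbs sprang out. The collar then came down hard on the face. That final press read 41 N on the wrist, more than it needed; it went through the pin, well under the 120 N wrist limit.
- **Tug:** Load came on after about 4.7 mm of free play. The felt upward pull stayed between about 10 and 15 N for about two seconds (highest reading 14.9 N), and the pin stayed in. I then eased down until the collar touched again and opened the gripper.
- **Last checks:** The final pictures show the pin upright with its collar on the socket face and the gripper about 130 mm above its release height. The bar, tin and pliers look unmoved by eye; I did not re-measure their positions.
- **Disagreement:** My two-view estimate of the hole and nose just before insertion had rays missing each other by 2.5 to 8.6 mm. I relied on the forces felt during insertion instead.

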